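# Unlock the carver's tool chest and hold the key turned

### The job

Lift the wooden-gripped key up and off its wire hook, push its blade fully home into the upright keyway of the lock on top of the tool chest (easing it with small wiggles past the sticky pins if it binds), then turn it a quarter turn clockwise, as seen from above, as far as it will go. The lock is sprung, so the program finishes while the gripper still holds the key, fully home, in the turned position. Do not let the key fall on the bench, and leave the bowl, the chisel and the round wooden blank where they are.

Things in the scene. Friction and masses are not known exactly. Their poses are not given: they have to be found in the camera images.
- key: loose key, 112 mm long, 90 g, hanging blade down. Origin at the blade's tip, z up to the grip, y the blade's wide direction, x its thin one. From the tip: steel blade 14 (y) x 5 (x) mm up to 40 mm, last 8 mm tapered to 12.5 x 3; round shoulder 32 mm across, 40 to 45 mm; steel ring; wooden grip 28 (y) x 10 (x) mm, 76 to 112 mm. The blade fits either way round (half turn)
- key_grip (a point): in the middle of the wooden grip, 100 mm above the blade tip, axes as the key. Grip here across the 10 mm (fingers closing along x): with the TCP here the fingertips end clear above the hook
- key_eye (a point): centre of the key's steel ring (in the key's y-z plane, inside diameter 24, outside 36, 8 mm thick), 60 mm above the blade tip, axes as the key; the hook passes through it
- key_shoulder (a point): centre of the underside of the key's shoulder, 40 mm above the blade tip and 60 mm below key_grip; it rests on the lock's collar when the key is fully home
- stand: fixed wooden hook stand, origin on the bench under the hook's root; foot 80 x 80 x 14 mm; post 22 x 30 mm, 162 mm high, at the origin's +x side. A level steel wire hook, 6 mm thick, axis 160 mm up, runs 69 mm from the post along the stand's -x; its end turns up 6 mm. Nothing rises above it
- hook_seat (a point): on top of the wire, 163 mm above the bench, 35 mm out from the post, where the key's ring hangs; axes as the stand. To come off, the key must rise 7 to 17 mm (12 is best), then travel 60 mm or more along the stand's -x
- chest: fixed low wooden tool chest 220 (x) x 280 (y) x 55 mm, origin centre of its underside. On top a dark steel lock case 80 (x) x 100 (y) x 50 mm, centred 30 mm to -x of the chest's centre; at its -y side a bolt runs into a staple, no higher than the case; turning the key draws the bolt
- lock_mouth (a point): on the lock's vertical axis, 107 mm up, at the top of the round brass collar (48 mm across, 24 mm hole; slotted face 3 mm lower). Axes as the chest. At joint 0 the slot runs along y: 15.6 (y) x 6.6 (x) x 44 mm deep, chamfer 2 mm. Fully home, key_shoulder lies here. Two sprung pins press on the blade's flats 12 and 24 mm down: 8 to 15 N to pass, a little less with wiggles
- plug (a joint): angle of the lock's plug, rad: 0 locked, grows clockwise seen from above, stop at 1.57. A spring turns it back when let go (0.02 N m at 0, 0.13 N m at the stop). The key has about 0.15 rad of play in the slot: turn it about 0.15 rad beyond the angle wanted
- bowl: bystander: loose wooden bowl 120 mm across, 50 mm high, origin under its centre. It and the stand swap sides from start to start
- chisel: bystander: loose chisel about 200 mm long, 22 mm thick, lying along its y axis (handle towards -y) between the robot and the chest; origin near its middle, on the bench
- blank: bystander: loose round wooden blank 90 mm across, 35 mm high, beyond the chest's left (+y) side's left (+y) side; origin under its centre
Not all that is in view belongs to the job. There is more than one size of the key; the one meant has the size given above.

How it is judged:
By the outcome, as a careful person would: the job done as asked, in the order asked, and still so for the second after the job is handed in, while the arm keeps its last pose, push and grip.
It also fails if it takes over 51 s, if anything falls off the work surface, if the arm or the gripper's body presses on something with over 40 N, if the wrist force passes 120 N, or if a joint passes its speed limit or range.

### The arm

A 6-joint arm with a two-finger parallel gripper is mounted at the origin on the work surface. World frame = base frame: x ahead of the robot, y to its left, z up, the work surface at z = 0. Lengths are in m, angles in rad, forces in N, time in s.
With the tool pointing down it reaches from about 0.325 to 0.775 m from the base axis. Payload 5.5 kg.
Tool frame: the origin (TCP) lies between the finger pads, 19 mm behind the fingertips; this is the grasp point; z points along the fingers, y is the line along which they close (so a half turn about z gives the same grasp; the last joint's range is limited). The gripper opens to 88 mm and grips with 3 to 60 N. Pads are 20 mm wide; open, the fingers measure 115 mm over their backs; the gripper's body (75 mm by 178 mm) begins 61 mm behind the grasp point.
Start: joints at [-1.336, 0.091, 1.231, -0, 1.82, -0.057], TCP at [0.173, -0.575, 0.241] pointing down, gripper open.
Joint ranges: [-2.87, 2.87], [-0.86, 2.18], [0.17, 2.46], [-1.51, 4.65], [0.06, 2.69], [-2.65, 2.65]. Speed limits (rad/s): [2.57, 2.57, 3.01, 3.14, 3.14, 3.14].

### API

Orientations are given as a unit quaternion [w, x, y, z].
In Python, from bench import * gives the robot as it stands. Calls block until the motion is done:
- move_to(position, orientation): joint-space move of the TCP to a pose.
- move_l(position, speed=0.15, orientation=None): straight line of the TCP; orientation=None keeps the orientation; speed is the mean speed in m/s.
- movej(angles): joint-space move.
- gripper_open() and close(): open the fingers fully, or close them until they stop; the grip force is fixed at half the most.
- hold(seconds).
- inverse_kinematics(position, orientation): joint angles nearest the present ones, or None.
- state(): the state.
- get_image(name): name is "side" or "top" or "wrist"; returns a dict with "frame" (400x640x3 uint8, blue, green, red), "depth" (400x640 float32, m along the optical axis (not along the pixel's ray), 0 where there is no reading), "camera_matrix" (3x3 intrinsics, pixels), "view" (4x4, takes a point from world to camera coordinates). Camera axes: x right, y up, looking along -z (the intrinsics and any distortion apply to the point x, -y, -z); pixel columns grow to the right and rows downward; lengths in m; the calibration is good to about 2 mm. The wrist camera is an equidistant fisheye: a pixel r from the principal point sees the ray r / f radians off the axis. A picture is of the moment at which its call begins.
A pose or a line that the arm cannot do raises IKError and nothing moves.
- job_done(): hands the job in; it is judged then, once.
The state is a dict: "time": time; "joint_pos": joint angles; "dq": joint speeds; "joint_torque": joint torques, N m; "ee_pos": TCP position; "ee_rot": TCP orientation; "ft_force": force on the tool from outside, world axes, zero at the start; "moment": the same for the moment, N m; "finger_gap": finger opening in m; "finger_force": force on a finger pad.
Only numpy, scipy, OpenCV 4.12 (cv2) and the standard library are available. Lean on these libraries where they do the work, as an engineer would, in place of code of your own. Each camera call takes 0.05 s, during which the arm holds its last target. There are 200 camera calls.

## Working session

There is one attempt and no reset: what is moved stays moved. The work goes in short steps, each a Python script; the robot and the scene stay as the last script left them, time stands still between calls to the robot, and variables do not carry over. Pictures are saved under pics/ and viewed, at most 10 in all, crops included, and the job is handed in when it is done.

```bash
mkdir -p pics; cat > h.py <<'E'
from bench import *
import numpy as np, cv2, pickle
def grab(n):
    d=get_image(n); pickle.dump(d,open(f'pics/{n}.pkl','wb')); return d
def world(d,u,v,z=None):
    K=np.array(d['camera_matrix']);V=np.linalg.inv(np.array(d['view']))
    r=np.array([(u-K[0,2])/K[0,0],-(v-K[1,2])/K[1,1],-1.])
    if z is None:
        p=r*d['depth'][int(round(v)),int(round(u))]
    else:
        w=V[:3,:3]@r; p=r*(z-V[2,3])/w[2]
    return V[:3,:3]@p+V[:3,3]
E
python3 - <<'E'
from h import *
for n in('side','top'):
    d=grab(n); cv2.imwrite(f'pics/{n}0.png',d['frame']); print(n,d['camera_matrix'],d['view'],[k for k in d])
print(state())
E
ls
```

```text
side [[397.50656421   0.         314.36973937]
 [  0.         397.50656421 201.33134031]
 [  0.           0.           1.        ]] [[-0.66047043 -0.75084368  0.00354641  0.3576217 ]
 [ 0.59411066 -0.51970229  0.61395607 -0.39106582]
 [-0.45914196  0.40760679  0.78933223 -0.76138223]
 [ 0.          0.          0.          1.        ]] ['frame', 'depth', 'camera_matrix', 'view']
top [[409.59475917   0.         317.24420414]
 [  0.         409.59475917 196.73962083]
 [  0.           0.           1.        ]] [[-0.02151736 -0.99968834  0.01265814  0.00245809]
 [ 0.98240079 -0.01879217  0.18583742 -0.52221354]
 [-0.18554163  0.0164341   0.98249897 -0.99627905]
 [ 0.          0.          0.          1.        ]] ['frame', 'depth', 'camera_matrix', 'view']
{'time': 0.1, 'joint_pos': array([-1.33568463e+00,  9.17966748e-02,  1.23171278e+00,  2.40341613e-06,
        1.81976246e+00, -5.67086586e-02]), 'dq': array([ 0.00216756, -0.00091045, -0.00339508,  0.00097307,  0.00010731,
        0.00104887]), 'joint_torque': array([ 1.85607860e-03, -4.47859526e+01, -4.07569277e+01,  6.99615385e-02,
        2.84294441e-02, -1.05955435e-04]), 'ee_pos': array([ 0.1725636 , -0.57443397,  0.24034181]), 'ee_rot': array([-8.36397460e-04,  9.89373591e-01,  1.45393237e-01, -7.36368843e-05]), 'ft_force': array([-0.01337777, -0.17902447, -0.53481289]), 'moment': array([ 0.02633979, -0.00754671, -0.00355368]), 'finger_force': 0.0, 'finger_gap': 0.08778431351591287}
h.py
pics
```

View pics/top0.png

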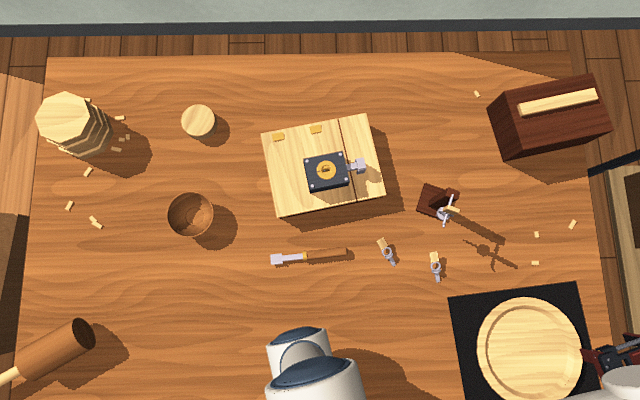

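View pics/side0.png

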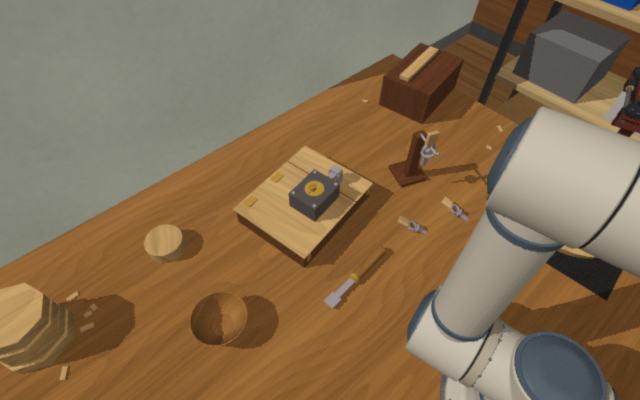

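Top view: stand and hanging key near (445,205), lock collar near (326,170), and two decoy keys lying at (387,250) and (436,265). The bowl is at (190,215). I'll enlarge crops of the stand and the lock.

```bash
python3 - <<'E'
import pickle,cv2,numpy as np
t=pickle.load(open('pics/top.pkl','rb'))['frame'];s=pickle.load(open('pics/side.pkl','rb'))['frame']
R=lambda i,x,y,w,h,k:cv2.resize(i[y:y+h,x:x+w],None,fx=k,fy=k,interpolation=cv2.INTER_CUBIC)
a=R(t,410,175,60,60,6.6667);b=R(t,295,140,80,60,6.6667)[:,:400];c=R(s,385,120,60,70,6.6667)[:200*2+66,:400]
cv2.imwrite('pics/c1.png',np.hstack([R(t,410,175,60,60,6.66),R(t,297,140,60,60,6.66)]))
cv2.imwrite('pics/c2.png',np.hstack([R(s,385,120,65,75,6),R(s,285,160,65,75,6)]))
E
```

```text
(no output)
```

View pics/c1.png

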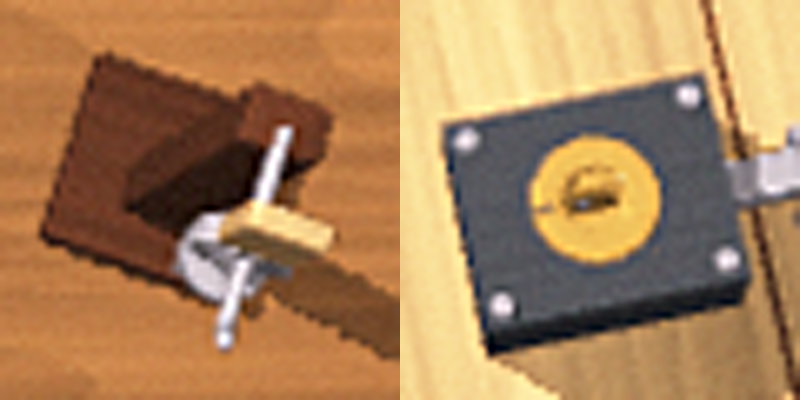

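View pics/c2.png

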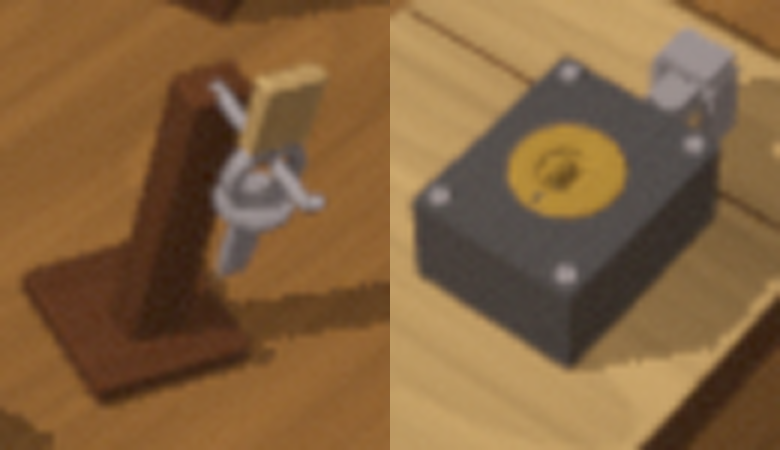

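The hook runs from root (452.8,194.5) to tip (443.8,226). The grip top spans about (444,208) to (460,211), and the collar centre is at about (326,169.7). I'll compute positions from these.

```bash
python3 - <<'E'
from h import *
np.set_printoptions(precision=4,suppress=True)
t=pickle.load(open('pics/top.pkl','rb'));s=pickle.load(open('pics/side.pkl','rb'))
T=lambda x,y,z:world(t,410+x/6.66-.5,175+y/6.66-.5,z)
L=lambda x,y,z:world(t,297+(x-400)/6.66-.5,140+y/6.66-.5,z)
S=lambda x,y,z:world(s,385+x/6-.5,120+y/6-.5,z)
SL=lambda x,y,z:world(s,285+(x-390)/6-.5,160+y/6-.5,z)
r,e=T(285,130,.163),T(226,325,.163);d=e-r
print('hook top',r,e,np.linalg.norm(d),np.degrees(np.arctan2(d[1],d[0])))
r,e=S(216,88,.163),S(308,203,.163);d=e-r
print('hook side',r,e,np.linalg.norm(d),np.degrees(np.arctan2(d[1],d[0])))
# grip top face corners
for q in [T(245,203,.203),T(335,228,.203),T(327,253,.203),T(222,228,.203)]:print('grip',q)
for q in [S(257,78,.203),S(325,66,.203)]:print('gripS',q)
print('collar',L(595,199,.107),SL(567,171,.107))
top=[L(*p,.105) for p in [(467,139),(688,95),(727,259),(502,305)]]
sd=[SL(*p,.105) for p in [(439,196),(569,72),(694,144),(566,274)]]
print(np.array(top),np.mean(top,0));print(np.array(sd),np.mean(sd,0))
for q in (top,sd): print([np.degrees(np.arctan2(*(q[j]-q[i])[[1,0]])) for i,j in((0,1),(3,2),(1,2),(0,3))])
b=[world(t,u,v,0.055) for u,v in [(261,132),(369,113),(386,186)]]
for i,j in((0,1),(1,2)):print('chest',b[i],np.degrees(np.arctan2(*(b[j]-b[i])[[1,0]])),np.linalg.norm(b[j]-b[i]))
print('chisel',world(t,272,260,.02),world(t,350,250,.02),'bowl',world(t,190,214,.05),'decoys',world(t,387,250,0.01),world(t,436,265,.01))
E
```

```text
hook top [ 0.501  -0.3144  0.163 ] [ 0.4344 -0.2888  0.163 ] 0.07139048817471502 158.99673274253198
hook side [ 0.4978 -0.3123  0.163 ] [ 0.4308 -0.2876  0.163 ] 0.07133387344277954 159.75389617917497
grip [ 0.4695 -0.2851  0.203 ]
grip [ 0.4607 -0.3139  0.203 ]
grip [ 0.4526 -0.3105  0.203 ]
grip [ 0.4614 -0.277   0.203 ]
gripS [ 0.4685 -0.2882  0.203 ]
gripS [ 0.4552 -0.3139  0.203 ]
collar [ 0.5787 -0.0295  0.107 ] [ 0.5762 -0.0289  0.107 ]
[[ 0.6028  0.017   0.105 ]
 [ 0.6182 -0.065   0.105 ]
 [ 0.5557 -0.0772  0.105 ]
 [ 0.5401  0.0053  0.105 ]] [ 0.5792 -0.03    0.105 ]
[[ 0.6012  0.0168  0.105 ]
 [ 0.617  -0.0658  0.105 ]
 [ 0.5543 -0.078   0.105 ]
 [ 0.5387  0.0046  0.105 ]] [ 0.5778 -0.0306  0.105 ]
[np.float64(-79.37739641717867), np.float64(-79.26002887246892), np.float64(-168.87079766660682), np.float64(-169.44794176372605)]
[np.float64(-79.19147260643913), np.float64(-79.30978915202456), np.float64(-168.99387708702665), np.float64(-168.89972574234716)]
chest [0.6958 0.135  0.055 ] -80.45903394293305 0.28872455612327663
chest [ 0.7436 -0.1497  0.055 ] -170.0864465408513 0.2010456256571281
chisel [0.366  0.1101 0.02  ] [ 0.3871 -0.0896  0.02  ] bowl [0.4838 0.3133 0.05  ] decoys [ 0.3857 -0.1865  0.01  ] [ 0.3447 -0.311   0.01  ]
```

```bash
cat >> h.py <<'E'
np.set_printoptions(precision=4,suppress=True)
def Q(deg,tilt=None):
    a=np.radians(deg+90)/2
    return [0,np.cos(a),np.sin(a),0]
def wproj(d,p):
    K=np.array(d['camera_matrix']);c=(np.array(d['view'])@np.r_[p,1])[:3]*[1,-1,-1]
    r=np.hypot(c[0],c[1]);th=np.arctan2(r,c[2]);return K[:2,2]+K[0,0]*th*c[:2]/r
E
python3 - <<'E'
from h import *
move_to([.460,-.298,.27],Q(-20.5)); s=state();print(s['time'],s['ee_pos'],s['ee_rot'])
d=grab('wrist');print(d['camera_matrix'],d['view']);f=d['frame'].copy()
print(wproj(d,[.461,-.2967,.203]),wproj(d,[.4995,-.3135,.163]),wproj(d,[.4326,-.288,.163]))
cv2.imwrite('pics/w1.png',f)
E
```

```text
1.5833 [ 0.4595 -0.2988  0.2698] [-0.0001  0.8221  0.5693 -0.0002]
[[309.7069   0.     315.6966]
 [  0.     309.7069 198.7394]
 [  0.       0.       1.    ]] [[ 0.9358 -0.3526 -0.0002 -0.5337]
 [ 0.338   0.8972 -0.2842  0.1568]
 [ 0.1004  0.2658  0.9588 -0.3845]
 [ 0.      0.      0.      1.    ]]
[318.8192 214.4807] [367.5827 201.0988] [283.3543 200.7959]
```

View pics/w1.png

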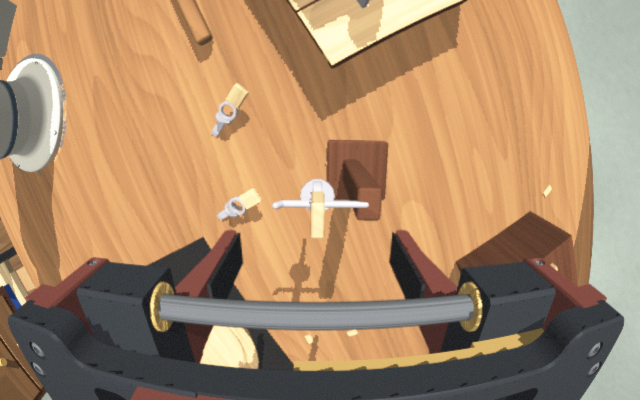

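The wrist view shows the key grip at about (318,215), square to the hook (276→367, row 205) and midway between the fingers. I'll take an enlarged crop for the lateral offset.

```bash
python3 - <<'E'
from h import *
d=pickle.load(open('pics/wrist.pkl','rb'))
c=np.array([.461,-.2967,0]);u=np.array([np.cos(np.radians(69.5)),np.sin(np.radians(69.5)),0]);x=np.array([u[1],-u[0],0])
for z in(.203,.167):
  for a in(-.014,.014):
    print(z,a,[wproj(d,c+a*u+b*x+[0,0,z]) for b in(-.005,.005)])
cv2.imwrite('pics/w2.png',cv2.resize(d['frame'][165:255,265:385],None,fx=6,fy=6,interpolation=cv2.INTER_CUBIC))
E
```

```text
0.203 -0.014 [array([311.991 , 232.4591]), array([325.6127, 232.4187])]
0.203 0.014 [array([311.7405, 195.7688]), array([325.9135, 195.7362])]
0.167 -0.014 [array([312.482 , 215.9555]), array([324.3371, 215.9244])]
0.167 0.014 [array([312.2934, 183.6622]), array([324.5242, 183.6363])]
```

View pics/w2.png

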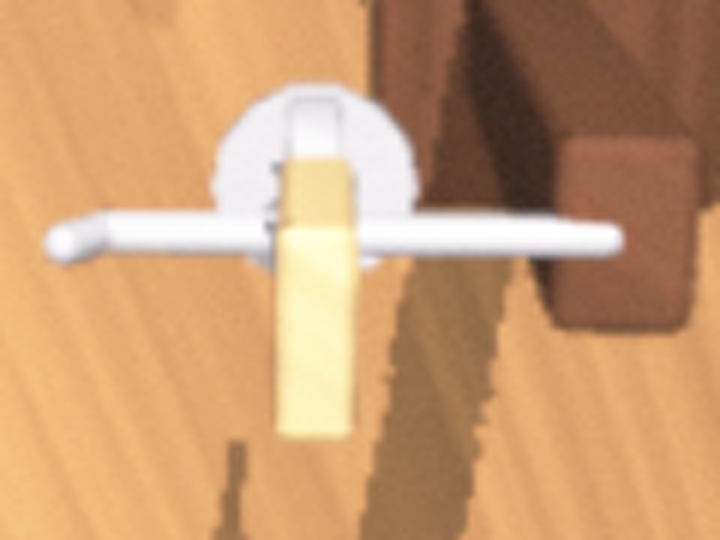

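```bash
python3 - <<'E'
from h import *
g=np.array([.4595,-.2988,.191]);u=np.array([np.cos(np.radians(159.5)),np.sin(np.radians(159.5)),0])
move_l(g,.1); f0=state()['ft_force']; close(); s=state();print(s['time'],s['ee_pos'],s['finger_gap'],s['finger_force'],s['ft_force']-f0)
if .008<s['finger_gap']<.012:
    move_l(g+[0,0,.012],.05); print(state()['ft_force']-f0)
    move_l(g+[0,0,.012]+.08*u,.08); s=state(); print(s['ft_force']-f0)
    move_l(g+[0,0,.07]+.08*u,.1); s=state(); print(s['time'],s['ee_pos'],s['finger_gap'],s['ft_force']-f0,s['moment'])
    move_to([.578,-.030,.230],Q(10.8)); s=state();print(s['time'],s['ee_pos'])
    o=[]
    for n,(x,y,w,h) in dict(top=(286,120,80,80),side=(275,120,80,80),wrist=(255,130,120,120)).items():
        d=grab(n); o.append(cv2.resize(d['frame'][y:y+h,x:x+w],(400,400),interpolation=cv2.INTER_CUBIC))
    cv2.imwrite('pics/p1.png',np.hstack(o[:2])); cv2.imwrite('pics/p2.png',pickle.load(open('pics/wrist.pkl','rb'))['frame'])
E
```

```text
3.75 [ 0.4595 -0.2988  0.191 ] 0.009667674293868158 29.998686611652374 [-0.9742 -0.8137 -1.3881]
[-1.0787  0.1417 -0.6955]
[ 0.2055 -1.2161 -1.3436]
6.025 [ 0.3846 -0.2707  0.2604] 0.009888816554716951 [-0.5618  0.3493 -1.8298] [-0.0799 -0.0436 -0.0026]
7.2083 [ 0.5777 -0.031   0.2301]
```

View pics/p1.png

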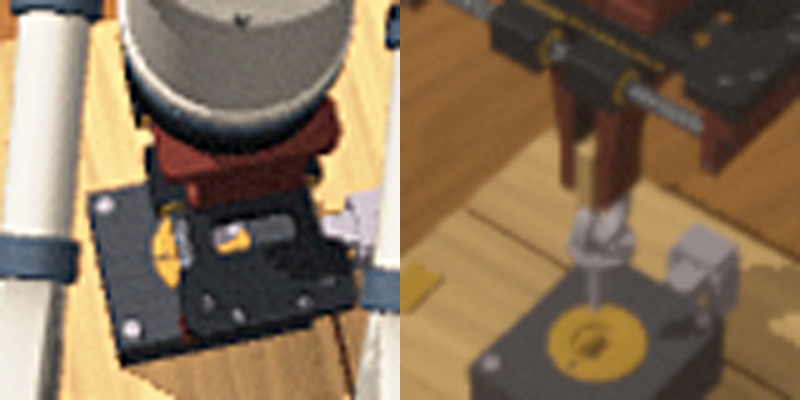

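View pics/p2.png

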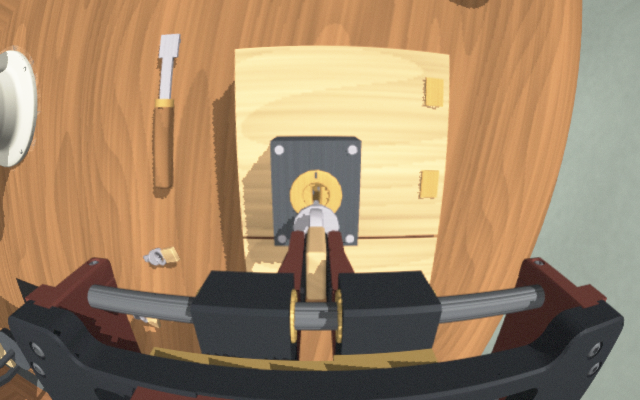

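Side crop: the blade tip is at about (593,308) and the collar centre at (597,343). In the wrist view the key and the collar are both centred at column 316 and square to each other. I'll compare tip and collar numerically, and check the wrist crop.

```bash
python3 - <<'E'
from h import *
d=pickle.load(open('pics/side.pkl','rb'));S=lambda x,y,z:world(d,275+(x-400)/5-.5,120+y/5-.5,z)
print('tip',S(594,308,.130),'collar',S(597,343,.107))
w=pickle.load(open('pics/wrist.pkl','rb'))
print('wrist pred collar',wproj(w,[.578,-.030,.107]),'tip',wproj(w,[.5777,-.031,.130]),'shoulder ctr',wproj(w,[.5777,-.031,.175]))
print('ring bottom outer etc',wproj(w,[.5777,-.031,.19]))
cv2.imwrite('pics/p3.png',cv2.resize(w['frame'][130:290,236:396],None,fx=3.7,fy=3.7,interpolation=cv2.INTER_CUBIC))
E
```

```text
tip [ 0.5788 -0.0289  0.13  ] collar [ 0.5761 -0.0285  0.107 ]
wrist pred collar [318.604  195.5778] tip [318.2859 204.3122] shoulder ctr [318.8395 224.0461]
ring bottom outer etc [319.0741 232.4804]
```

View pics/p3.png

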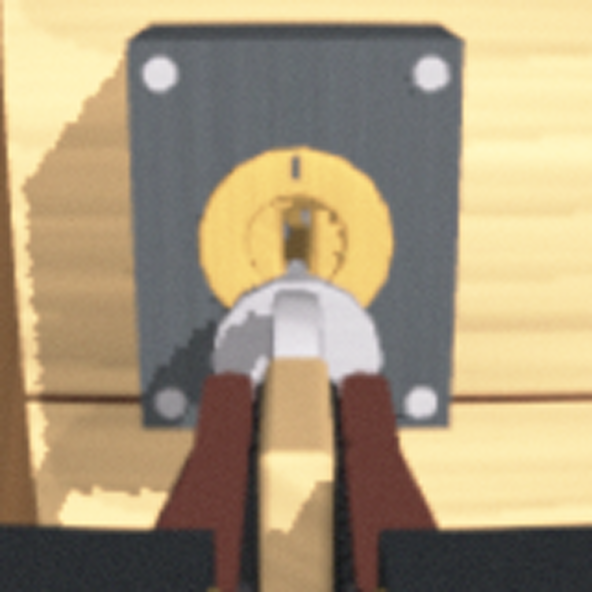

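```bash
python3 - <<'E'
from h import *
w=pickle.load(open('pics/wrist.pkl','rb'))
u=np.r_[np.cos(np.radians(100.8)),np.sin(np.radians(100.8)),0]
c=np.array([.5777,-.031,0])
for n,z,a,m in(('shoulder',.175,.016,205.7),('gripbot',.206,.014,226.8),('griptop',.242,.014,251.6),('blade',.130,.0062,201.6)):
    p=c+[0,0,z]+a*u; q=wproj(w,p); k=(wproj(w,p+.001*u)-q)[1]; print(n,q,m,'offset mm',(m-q[1])/k)
E
```

```text
shoulder [318.8377 201.8108] 205.7 offset mm -2.728125239853742
gripbot [319.3832 220.8718] 226.8 offset mm -3.658607239603496
griptop [320.275  247.7826] 251.6 offset mm -1.9909651978522356
blade [318.2795 197.1001] 201.6 offset mm -3.8372735964824103
```

Relative to the TCP, the key sits about 2–3 mm towards −y of the lock. The x direction is aligned. I'll shift to correct this and insert in steps, watching the force.

```bash
cat >> h.py <<'E'
U=np.r_[np.cos(np.radians(100.8)),np.sin(np.radians(100.8)),0]; X=np.r_[U[1],-U[0],0]
C0=np.array([.578,-.030,0])
def ins(c,z0,z1,step,fmax,f0,yaw=10.8):
    z=z0
    while z>z1:
        z=max(z-step,z1); move_l(c+[0,0,z],.04,Q(yaw)); s=state(); f=s['ft_force']-f0
        e=(s['ee_pos']-c)
        print(f"{s['time']:.2f} z {z:.4f} act {s['ee_pos'][2]:.4f} fx {f@X:.1f} fu {f@U:.1f} fz {f[2]:.1f} m {s['moment']} ex {e@X*1e3:.1f} eu {e@U*1e3:.1f}")
        if abs(f[2])>fmax or np.hypot(f@X,f@U)>fmax: break
    return z
E
python3 - <<'E'
from h import *
c=C0+.0022*U
move_l(c+[0,0,.212],.08,Q(10.8)); hold(.2); s=state(); f0=s['ft_force']; np.save('f0.npy',f0); print(s['time'],s['ee_pos'],f0,s['moment'])
ins(c,.212,.196,.002,12,f0)
E
```

```text
7.9333 [ 0.5777 -0.0278  0.2124] [ 0.0218 -0.6229 -1.3132] [-0.0234 -0.1393 -0.027 ]
8.18 z 0.2100 act 0.2099 fx 0.5 fu 0.5 fz -0.3 m [-0.0337 -0.0807 -0.0263] ex 0.0 eu 0.0
8.43 z 0.2080 act 0.2078 fx -0.1 fu 0.6 fz 0.2 m [-0.0592 -0.0916  0.02  ] ex -0.1 eu 0.0
8.68 z 0.2060 act 0.2058 fx -0.6 fu 0.2 fz -0.2 m [-0.0143 -0.1065  0.021 ] ex -0.1 eu 0.0
8.93 z 0.2040 act 0.2037 fx 0.1 fu 0.7 fz 0.2 m [-0.0357 -0.0264  0.0103] ex -0.1 eu 0.0
9.18 z 0.2020 act 0.2018 fx -0.8 fu 0.7 fz -0.4 m [-0.0202 -0.0626 -0.0356] ex -0.1 eu 0.0
9.43 z 0.2000 act 0.1998 fx 1.1 fu 1.3 fz 0.3 m [-0.0792 -0.0636  0.0341] ex -0.1 eu -0.0
9.68 z 0.1980 act 0.1978 fx -0.3 fu 0.9 fz 0.3 m [-0.0032 -0.0874 -0.007 ] ex -0.1 eu 0.0
9.93 z 0.1960 act 0.1958 fx 0.4 fu 0.9 fz -0.3 m [-0.0331 -0.1316 -0.0203] ex -0.1 eu 0.0
```

The tip has gone below the slotted face without any force, so it's in the slot.

```bash
python3 - <<'E'
from h import *
ins(C0+.0022*U,.196,.1665,.003,22,np.load('f0.npy'))
E
```

```text
10.18 z 0.1930 act 0.1926 fx -0.6 fu -0.0 fz -0.5 m [-0.1705  0.0694 -0.0228] ex -0.2 eu -0.0
10.43 z 0.1900 act 0.1894 fx -2.3 fu -0.1 fz -0.4 m [-0.2364  0.5196  0.0138] ex -0.5 eu -0.0
10.68 z 0.1870 act 0.1862 fx -4.6 fu 0.5 fz -1.4 m [-0.3408  0.9733  0.0066] ex -0.6 eu -0.0
10.93 z 0.1840 act 0.1829 fx -4.5 fu 0.2 fz -1.1 m [-0.4381  1.2082 -0.0118] ex -0.8 eu 0.0
11.18 z 0.1810 act 0.1801 fx -5.1 fu 0.0 fz -1.1 m [-0.426   1.1312  0.0164] ex -0.8 eu -0.0
11.43 z 0.1780 act 0.1779 fx -6.0 fu 0.3 fz 2.1 m [-0.3258  1.3019 -0.0118] ex -0.6 eu -0.0
11.68 z 0.1750 act 0.1747 fx -5.3 fu 0.2 fz 0.1 m [-0.4261  1.0724  0.0313] ex -0.5 eu -0.1
11.93 z 0.1720 act 0.1721 fx -4.9 fu 0.1 fz 2.0 m [-0.3722  1.0735  0.0717] ex -0.4 eu -0.1
12.18 z 0.1690 act 0.1694 fx -5.8 fu -0.1 fz 3.0 m [-0.4651  1.175   0.0244] ex -0.4 eu -0.2
12.43 z 0.1665 act 0.1671 fx -6.8 fu 0.5 fz 3.9 m [-0.3864  1.2452  0.0341] ex -0.4 eu -0.2
```

```bash
python3 - <<'E'
from h import *
f0=np.load('f0.npy')
c=C0+.0022*U-.0012*X
z=ins(c,.1668,.160,.001,22,f0)
s=state();print(s['finger_gap'])
d=grab('side');w=grab('wrist')
a=cv2.resize(d['frame'][130:210,275:355],(400,400),interpolation=cv2.INTER_CUBIC);b=cv2.resize(w['frame'][150:270,256:376],(400,400),interpolation=cv2.INTER_CUBIC)
cv2.imwrite('pics/i1.png',np.hstack([a,b]))
E
```

```text
12.68 z 0.1658 act 0.1670 fx -2.8 fu -0.3 fz 6.7 m [-0.2181  0.6563  0.0175] ex 0.5 eu -0.1
12.93 z 0.1648 act 0.1670 fx -5.5 fu 1.3 fz 10.8 m [-0.2149  1.1054  0.0421] ex 0.5 eu -0.1
13.18 z 0.1638 act 0.1670 fx -6.3 fu 1.5 fz 13.6 m [-0.1652  1.4258 -0.0438] ex 0.5 eu -0.1
13.43 z 0.1628 act 0.1670 fx -7.5 fu 2.3 fz 18.2 m [-0.231   1.7632  0.0103] ex 0.6 eu -0.1
13.68 z 0.1618 act 0.1669 fx -9.2 fu 2.4 fz 22.4 m [-0.1346  2.0163  0.0018] ex 0.6 eu -0.2
0.009795915598962273
```

View pics/i1.png

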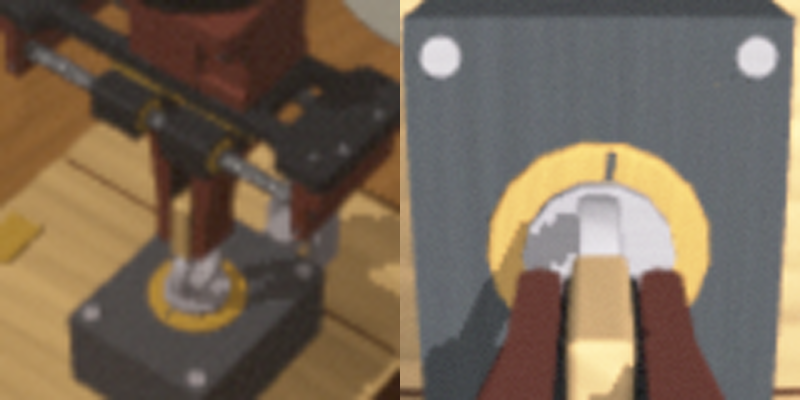

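The key is fully home: a hard stop at TCP z = 0.167, and the shoulder is on the collar and concentric with it. I'll ease the push and turn it clockwise in steps, with the TCP orbiting the lock axis and lateral compliance.

```bash
cat > turn.py <<'E'
from h import *
def turn(A,e,degs,f0,z=.1645):
    for t in degs:
        r=np.radians(100.8-t); p=A+e*np.r_[np.cos(r),np.sin(r),0]+[0,0,z]
        move_l(p,.02,Q(10.8-t)); s=state(); f=s['ft_force']-f0
        q=s['ee_rot']; yaw=np.degrees(2*np.arctan2(q[2],q[1]))-90
        print(f"{s['time']:.2f} t {t:.1f} turned {10.8-yaw:.1f} f {f} mz {s['moment'][2]:.3f} z {s['ee_pos'][2]:.4f} gap {s['finger_gap']:.4f} err {(s['ee_pos']-p)[:2]*1e3}",flush=True)
        if np.hypot(*f[:2])>30 or abs(f[2])>35: print('force'); break
        if np.hypot(*f[:2])>3: A=A+np.r_[f[:2],0]*1.2e-4
    np.save('A.npy',A); return t
E
python3 - <<'E'
from turn import *
turn(C0-.0010*X,.0022,[0,3,8,14,20,27,34,41],np.load('f0.npy'))
E
```

```text
14.07 t 0.0 turned 0.0 f [-5.3971 -0.483  12.4525] mz 0.093 z 0.1670 gap 0.0097 err [ 0.405  -0.0707]
14.32 t 3.0 turned 3.0 f [-3.823  -0.5786 11.4256] mz 0.008 z 0.1670 gap 0.0097 err [ 0.8666 -0.0377]
14.57 t 8.0 turned 8.0 f [-3.1298  0.9522 10.2477] mz -0.009 z 0.1670 gap 0.0098 err [1.2142 0.0421]
14.82 t 14.0 turned 14.0 f [-2.1084 -1.1688 10.8672] mz 0.001 z 0.1670 gap 0.0098 err [ 1.4648 -0.0446]
15.08 t 20.0 turned 20.0 f [-2.3015 -0.0105 10.6408] mz 0.004 z 0.1670 gap 0.0098 err [ 1.4265 -0.0412]
15.36 t 27.0 turned 27.0 f [-2.6963 -0.5747 10.1206] mz -0.000 z 0.1670 gap 0.0099 err [ 1.403  -0.0327]
15.63 t 34.0 turned 34.0 f [-2.1544  0.0676 10.8002] mz 0.035 z 0.1670 gap 0.0097 err [ 1.3659 -0.0164]
15.91 t 41.0 turned 41.0 f [-2.3752  0.3193 10.8578] mz 0.064 z 0.1670 gap 0.0100 err [1.3663 0.0342]
```

```bash
python3 - <<'E'
from turn import *
turn(np.load('A.npy'),.0022,[48,55,62,69,76,83,88,92,96,99,101],np.load('f0.npy'))
E
```

```text
16.18 t 48.0 turned 48.0 f [-2.8565  0.3056 10.7002] mz 0.076 z 0.1670 gap 0.0098 err [1.3141 0.0539]
16.46 t 55.0 turned 55.0 f [-2.0512  0.0394  9.6634] mz 0.045 z 0.1670 gap 0.0101 err [1.3477 0.0509]
16.73 t 62.0 turned 62.0 f [-3.6263  0.2034 10.8307] mz 0.057 z 0.1670 gap 0.0098 err [1.3191 0.0881]
17.01 t 69.0 turned 69.0 f [-0.8123  0.0532  9.9541] mz 0.039 z 0.1670 gap 0.0102 err [1.6219 0.0615]
17.28 t 76.0 turned 76.0 f [-1.7938  0.8402  9.704 ] mz 0.032 z 0.1671 gap 0.0099 err [1.6357 0.08  ]
17.56 t 83.0 turned 83.0 f [-0.5667  0.4781  9.6724] mz 0.112 z 0.1671 gap 0.0100 err [1.6295 0.1306]
17.81 t 88.0 turned 88.0 f [-0.9758  0.066  10.8089] mz 0.148 z 0.1670 gap 0.0098 err [1.6214 0.1363]
18.06 t 92.0 turned 92.0 f [-0.9414  0.482  10.3802] mz 0.105 z 0.1670 gap 0.0098 err [1.5294 0.0293]
18.31 t 96.0 turned 96.0 f [-2.3916  0.6097 10.6255] mz 0.127 z 0.1670 gap 0.0097 err [1.416  0.0804]
18.56 t 99.0 turned 99.0 f [-1.511  -0.5941 11.1776] mz 0.205 z 0.1670 gap 0.0097 err [1.3574 0.1928]
18.81 t 101.0 turned 100.9 f [-2.0286  0.4749 10.8318] mz 0.458 z 0.1670 gap 0.0098 err [1.4038 0.2521]
```

```bash
python3 - <<'E'
from h import *
f0=np.load('f0.npy')
for i in range(3):
    hold(.5); s=state(); print(s['time'],s['moment'],s['ft_force']-f0,s['ee_pos'],s['finger_gap'],s['finger_force'])
if s['moment'][2]>.2 and s['ee_pos'][2]<.1675: print(job_done())
E
```

```text
19.3083 [-0.1759  0.5881  0.528 ] [-1.7019  0.7448  9.8869] [ 0.5787 -0.03    0.167 ] 0.010140336397784666 30.15096366405487
19.8083 [-0.1188  0.5823  0.4641] [-1.6321 -0.3053  9.8306] [ 0.5787 -0.03    0.167 ] 0.009795970176671408 30.150943994522095
20.3083 [-0.196   0.563   0.4833] [-2.2509  0.2116 10.8499] [ 0.5787 -0.0299  0.167 ] 0.009856980499592464 30.1511549949646
the job is handed in; nothing more can be done
None
```

The key came off its hook, went fully home in the lock, and was turned clockwise to the stop at about 100° of gripper rotation (90° plus play). I handed it in at about 20 s with the gripper still holding it; the stop was judged by the sharp rise in turning resistance, not by a picture.

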